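Turn the eccentric stop to its low point and push the vial shuttle home

TASK

Release the vial shuttle by pushing the upright pin of its cam lever round, either way, until the lever rests against the small stop pin at the far end of the base, so that the cam's low side faces the carriage; do not advance the carriage until then. Next push the carriage fully home by its upright end plate, so that its vial stands in the light gate. Only push, and lift nothing: do not touch the vial, which must stay upright in its pocket, leave the lever at its stop, and do not disturb the things standing round the shuttle.

Things in the scene. Friction and masses are not known exactly. Their poses are not given: they have to be found in the camera images.
- shuttle: Fixed grey base plate 250 (x) x 112 (y) x 10 mm; origin at the centre of its underside. +x is the carriage's forward direction (roughly the robot's left); carriage at the -x end, cam at the +x end. Light gate: two grey posts at x = -25, y = +-47.5, 26 x 13 mm, tops z = 56. Stop pin at x = 118, y = 0, top z = 32. A printer with a rack, 0.37 m high, is at right (world y below -0.1 m, x over 0.4 m).
- cam_pivot (a point): Point on the vertical axis of the cam, at x = 75, y = 0, z = 36 mm of the shuttle. The cam is a steel disc 52 mm in diameter, 13 mm high, mounted 12 mm off this axis (high side 38 mm, low side 14 mm from the axis); its dark flat lever, z = 26 to 33, lies over the high side and reaches out to the lever pin.
- lever_pin (a point): Middle of the upper part of the upright black pin at the end of the cam lever: 14 mm in diameter, from z = 33 to 80 mm, this point at z = 58 mm; 50 mm from the cam axis. It is fixed to the lever and is pushed sideways; about 5 N turns it.
- cam (a joint): Turn of the cam and lever in rad, counter-clockwise from above positive. 0: lever and high side point at the carriage (shuttle -x) and block it. The pin lies at cam_pivot + 50 mm * (-cos q, -sin q) in the shuttle's x, y. The lever meets the stop pin at +2.96 or -2.96, where the low side faces the carriage and lets it pass; at less than about 2.5 either way the carriage is still stopped short. Starts between -0.9 and 0.9. Stiff with friction: stays where it is left.
- carriage (a joint): Travel of the carriage in m: 0 at the start, pulled back; 0.040 fully home against its stop (vial in the light gate). The cam's high side stops it at 0.017 to 0.024. Needs about 3 N and stays where it is left.
- push_plate (a point): Centre of the rear (-x) face of the carriage's upright aluminium end plate, where it is pushed toward shuttle +x: plate 8 mm thick, 60 mm wide, from z = 12 to 62 mm; this point at z = 37 mm. At carriage 0 it lies at x = -111 mm of the shuttle.
- pocket (a point): Centre of the floor of the round vial pocket in the white carriage block (z = 16 mm; 14 mm deep, 29 mm wide; block top z = 30 mm). 46 mm ahead of push_plate.
- vial_mid (a point): Centre, half-way up, of the loose glass sample vial with black cap, 27 mm in diameter, 60 mm tall, standing in the pocket with its top at z = 76 mm; z axis up.
- spare_vial: Bystander: a vial with white cap, 27 x 60 mm, on the worktop; origin at the centre of its underside.
- timer: Bystander: flat timer 62 x 66 x 18 mm; origin at the centre of its underside.
- beaker: Bystander: clear beaker, 62 mm in diameter, 81 mm tall; origin at the centre of its underside.
- bottle: Bystander: small bottle with blue cap, 56 mm in diameter, 99 mm tall; origin at the centre of its underside.
Not all that is in view belongs to the job. There is more than one size of the part that bears vial_mid; the job needs the smallest.

How it is judged (in metres and radians):
On the way, in this order (a step that is already met when the one before it is completed fails the run):
1. the cam is turned to its low point while the carriage is still back ((value of joint cam above 2.6 rad or value of joint cam below -2.6 rad) and value of joint carriage below 0.012 m), for 0.2 s.
2. the carriage is pushed fully home with the cam at its low point ((value of joint cam above 2.6 rad or value of joint cam below -2.6 rad) and value of joint carriage above 0.0365 m), for 0.2 s.
At the end, for the whole second after the job is handed in: The carriage is home (at least 36.5 of its 40 mm travel) and at rest, the cam lever within about 0.36 rad of its stop on either side (joint beyond 2.6 or -2.6), the vial upright (within 0.12 rad) on the floor of its pocket (within 6 mm) (all of step 2 and velocity of joint carriage between -0.01 and 0.01 m/s and angle between vial_mid's own z axis and vertical below 0.12 rad and horizontal distance between vial_mid and pocket below 0.006 m and z of vial_mid in the frame of shuttle below 0.051 m); the robot touches nothing.
It fails at once if the carriage is advanced more than 15 mm before the cam is at its low point (not (value of joint cam above 2.6 rad or value of joint cam below -2.6 rad) and value of joint carriage above 0.015 m).
It fails at once if the robot touches the vial (contact force between any of the arm, the fingers and vial above 0.5 N).
It fails at once if the vial tips or is lifted (angle between vial_mid's own z axis and vertical above 0.35 rad or z of vial_mid in the frame of shuttle above 0.058 m).
It fails at once if a thing standing round the shuttle is moved or lifted by more than 15 mm (distance of any of spare_vial, timer, beaker, bottle from where it was at the start of the episode above 0.015 m).
It also fails if it takes over 64 s, if anything falls off the work surface, if the arm or the gripper's body presses on something with over 40 N, if the wrist force passes 120 N, or if a joint passes its speed limit or range.

ROBOT

A 6-joint arm with a two-finger parallel gripper is mounted at the origin on a cart in front of the work surface, level with it; the furniture and walls round the work are solid. World frame = base frame: x ahead of the robot, y to its left, z up, the work surface at z = 0. Lengths are in m, angles in degrees, forces in N, time in s.
With the tool pointing down it reaches from about 0.375 to 0.9 m from the base axis. Payload 3.1 kg.
Tool frame: the origin (TCP) lies between the finger pads; the fingertips stand 11 mm ahead of it and the grasp point (between the pads) lies 8 mm behind it; x points along the fingers, y is the direction in which the jaws open and shut, and the axes are right-handed (so a half turn about x gives the same grasp; the last joint's range is limited). The gripper opens to 87 mm and grips with 3 to 60 N. Pads are 19 mm wide; open, the fingers measure 117 mm over their backs; the gripper's body (75 mm by 190 mm) begins 51 mm behind the grasp point.
Start: joints at [65.46, 30.224, 82.088, -0, 67.689, -10.227], TCP at [0.154, 0.606, 0.234] pointing down, gripper open.
Joint ranges: [-176.69, 176.69], [-43.24, 126.21], [12.49, 139.97], [-82, 262], [0, 151.66], [-163.58, 163.58]. Speed limits (degrees/s): [159.86, 159.86, 180, 180, 180, 180].

INTERFACE

Orientations are given as a 3x3 rotation matrix whose columns are the frame's x, y, z axes.
In Python, from rig import bot gives the robot as it stands.
- The arm moves only by the shell command python3 -m inch 'ROWS' [OPENING]. ROWS is a JSON object of lists of equal length, an entry for each row: "dp": the shift along the tool's x, y, z in mm, a list of three; "yaw": the turn about the tool's x in degrees. In form: {"dp": [[tx, ty, tz], ...], "yaw": [yaw, ...]}. A call has 1 to 20 rows; each row shifts and turns the commanded pose from where the row before left it, along the tool's axes as they then stand; what a row does not reach is not made up. A row lasts 1/12 s, in which the tool goes at most 41.7 mm and 7.16 degrees, less where a joint would pass 70% of its speed; a pose out of reach is approached as far as the arm can. A call is refused whole if a number of a shift passes 41.7 or a number of a turn 7.16, either way. A call with a gripper value outside its range is refused whole. OPENING is the finger opening in mm, from 0 to 87, set as the call begins (- or left out, the last holds). The fingers move at their own pace and stop on an object; the grip force is fixed at half the most. Time passes only in rows, so rows that do not move let the fingers close. It gives the time, the measured TCP pose, the force and the opening at its end, in the units of the state.
- bot.read_state(): the state, without advancing time (a new reading comes with each control period).
- bot.capture(name): name is "scene" or "top" or "wrist"; returns a dict with "color" (420x560x3 uint8, red, green, blue), "intrinsics" (3x3 intrinsics, pixels), "pose" (4x4, takes a point from camera to world coordinates). Camera axes: x right, y down, z forward; pixel columns grow to the right and rows downward; lengths in m; the calibration is good to about 2 mm. A picture is of the moment at which its call begins. There is no depth.
- bot.hand_in(): hands the job in, once; it reports no verdict.
The state is a dict: "time_s": time; "joint_positions": joint angles; "qvel": joint speeds; "tau": joint torques, N m; "position": TCP position; "tcp_rot": TCP orientation; "force": force on the tool from outside, world axes, zero at the start; "moment": the same for the moment, N m; "opening": opening from 0.0 (shut) to 1.0 (fully open).
Only numpy, scipy, OpenCV 4.12 (cv2) and the standard library are available. Lean on these libraries where they do the work, as an engineer would, in place of code of your own. Each camera call takes 0.05 s, during which the arm holds its last target.

## Working session

There is one attempt and no reset: what is moved stays moved. The work goes in short steps, Python scripts to look and compute and a shell command to move; the robot and the scene stay as the last step left them, time stands still between calls to the robot, and variables do not carry over. Pictures are saved under pics/ and viewed, and the job is handed in when it is done.

```bash
mkdir -p pics; ls
python3 - <<'E'
from rig import bot
import cv2,numpy as np
np.set_printoptions(precision=4,suppress=True)
for n in ["scene","top","wrist"]:
    c=bot.capture(n); cv2.imwrite(f"pics/{n}0.png",c["color"][:,:,::-1]); print(n,c["intrinsics"].tolist()); print(c["pose"])
    np.savez(f"{n}0.npz",**c)
s=bot.read_state(); print(s)
E
```

```text
pics
scene [[527.5577353216802, 0.0, 283.14750615908554], [0.0, 527.5577353216802, 214.86078925971415], [0.0, 0.0, 1.0]]
[[ 0.8564 -0.3946  0.3328  0.1984]
 [-0.516  -0.6373  0.5723 -0.3788]
 [-0.0138 -0.6619 -0.7494  0.7883]
 [ 0.      0.      0.      1.    ]]
top [[412.1745885184318, 0.0, 272.9809280824507], [0.0, 412.1745885184318, 211.57162760581585], [0.0, 0.0, 1.0]]
[[ 0.0206 -0.9909  0.1333  0.4168]
 [-0.999  -0.0152  0.0416  0.1589]
 [-0.0391 -0.134  -0.9902  0.9023]
 [ 0.      0.      0.      1.    ]]
wrist [[312.0965900989177, 0.0, 281.290238570879], [0.0, 312.0965900989177, 208.92860132720327], [0.0, 0.0, 1.0]]
[[ 0.2482  0.9274  0.2797  0.077 ]
 [ 0.9687 -0.237  -0.0739  0.6238]
 [-0.0022  0.2893 -0.9572  0.3846]
 [ 0.      0.      0.      1.    ]]
{'time_s': 0.15, 'joint_positions': array([ 65.4602,  30.2674,  82.1404,  -0.0022,  67.6891, -10.2282]), 'qvel': array([-0.039 , -0.1118, -0.1773,  0.0315,  0.0154, -0.0503]), 'tau': array([ -0.    , -44.0429, -17.6842,   0.0633,   0.0553,  -0.0001]), 'position': array([0.1543, 0.6051, 0.2328]), 'tcp_rot': array([[-0.0007,  0.2472,  0.969 ],
       [-0.0016,  0.969 , -0.2472],
       [-1.    , -0.0017, -0.0003]]), 'force': array([0.238 , 0.0829, 0.091 ]), 'moment': array([-0.0394,  0.0204,  0.008 ]), 'opening': 1.002311565682856}
```

View pics/scene0.png

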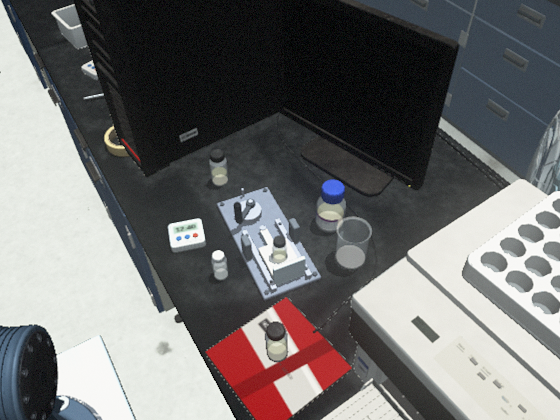

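View pics/top0.png

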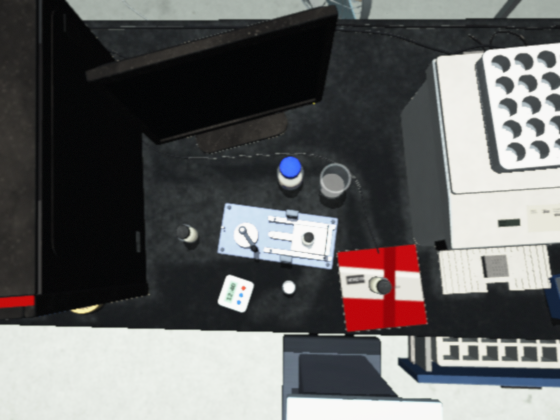

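View pics/wrist0.png

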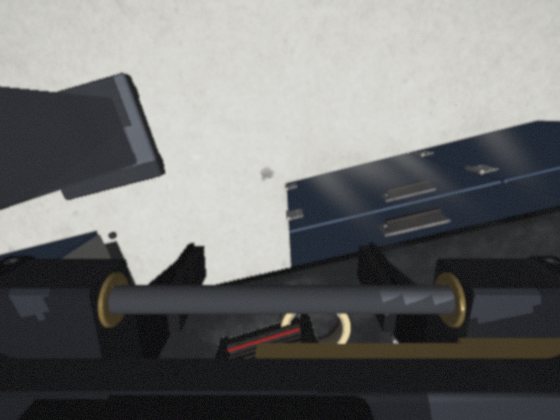

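Run:
```python
import cv2
a=cv2.imread("pics/top0.png")[150:320,170:440]; cv2.imwrite("pics/topc.png",cv2.resize(a,None,fx=2.95,fy=2.95,interpolation=cv2.INTER_CUBIC))
a=cv2.imread("pics/scene0.png")[140:310,160:390]; cv2.imwrite("pics/scc.png",cv2.resize(a,None,fx=3.4,fy=3.4,interpolation=cv2.INTER_CUBIC))
```

```text
(no output)
```

View pics/topc.png

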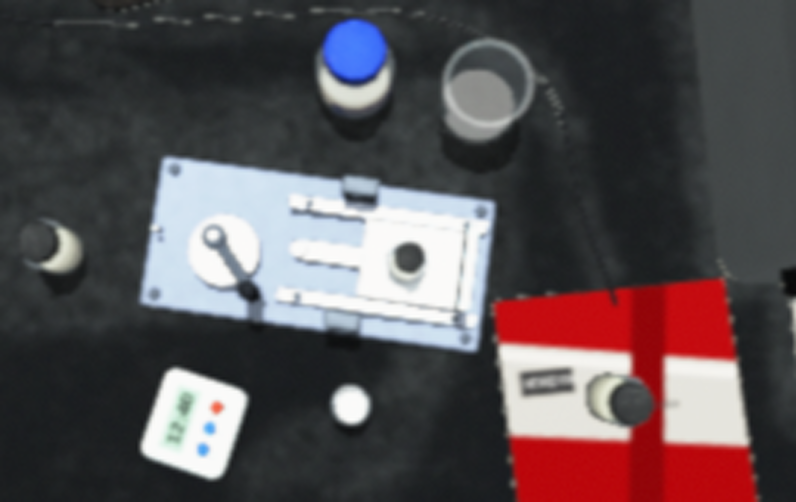

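View pics/scc.png

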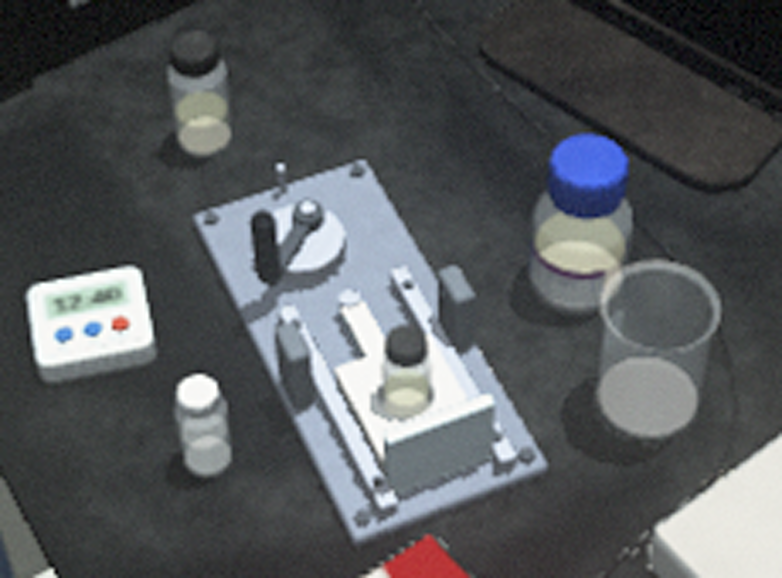

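```bash
cat > h.py <<'E'
import numpy as np,cv2
np.set_printoptions(precision=4,suppress=True)
def ray(c,uv,z):
    K,T=c["intrinsics"],c["pose"]
    d=T[:3,:3]@np.linalg.solve(K,[uv[0],uv[1],1.]); o=T[:3,3]
    return o+d*(z-o[2])/d[2]
def proj(c,P):
    T=np.linalg.inv(c["pose"]); p=T[:3,:3]@np.asarray(P)+T[:3,3]; q=c["intrinsics"]@p; return q[:2]/q[2]
def two(c1,u1,c2,u2):
    A=[];b=[]
    for c,u in((c1,u1),(c2,u2)):
        d=c["pose"][:3,:3]@np.linalg.solve(c["intrinsics"],[u[0],u[1],1.]);d/=np.linalg.norm(d)
        M=np.eye(3)-np.outer(d,d);A.append(M);b.append(M@c["pose"][:3,3])
    return np.linalg.lstsq(np.vstack(A),np.hstack(b),rcond=None)[0]
E
python3 - <<'E'
from h import *
t=dict(np.load("top0.npz"));s=dict(np.load("scene0.npz"))
ft=lambda p:(np.array(p)+.5)/2.95-.5+[170,150]
fs=lambda p:(np.array(p)+.5)/3.4-.5+[160,140]
# order: (+x far),( -x far),(-x near),(+x near); far=world +x
ct=[ft(p) for p in [(163,157),(495,200),(478,351),(140,304)]]
cs=[fs(p) for p in [(363,160),(547,467),(357,543),(194,215)]]
for c,cc in((t,ct),(s,cs)):
    P=np.array([ray(c,u,.010)for u in cc])
    m=P.mean(0); ex=(P[0]+P[3]-P[1]-P[2])[:2]
    print(P[:,:2].tolist(),"\n len",np.linalg.norm(P[0]-P[1]),np.linalg.norm(P[2]-P[3]),np.linalg.norm(P[1]-P[2]),np.linalg.norm(P[0]-P[3]),"centre",m,"yaw",np.degrees(np.arctan2(ex[1],ex[0])))
print("pin top",two(t,ft((250,290)),s,fs((263,216))),ray(t,ft((250,288)),.08),ray(s,fs((263,214)),.08))
print("pivot",ray(t,ft((214,236)),.036),ray(s,fs((308,212)),.036))
print("vial cap", ray(t,ft((409,255)),.076),ray(s,fs((406,338)),.076))
print("bystanders spare",ray(t,ft((350,405)),.06),"timer",ray(t,ft((194,424)),.018),"beaker",ray(t,ft((488,84)),.081),"bottle",ray(t,ft((355,50)),.099), "lvial",ray(t,ft((38,242)),.07))
E
```

```text
[[0.5545554268529611, 0.30263810831302174], [0.526142813997105, 0.05609603727667459], [0.41590187473196905, 0.06834999376600442], [0.4449930627907935, 0.31565788944335343]] 
 len 0.24817386921307408 0.24901303678127462 0.11091989965602111 0.11033325119642175 centre [0.4854 0.1857 0.01  ] yaw 83.35839814853601
[[0.5547292936013766, 0.30031444563036525], [0.5244814210559415, 0.054059090670332544], [0.41653149667077183, 0.06577850472500252], [0.4469141363827044, 0.3135948171167844]] 
 len 0.24810609351649665 0.24967184359339825 0.10858421082527908 0.10862999766594997 centre [0.4857 0.1834 0.01  ] yaw 83.00386839418854
pin top [0.4541 0.2284 0.0834] [0.455  0.2289 0.08  ] [0.4566 0.2323 0.08  ]
pivot [0.4937 0.2596 0.036 ] [0.4953 0.2581 0.036 ]
vial cap [0.4795 0.1217 0.076 ] [0.4799 0.121  0.076 ]
bystanders spare [0.3777 0.1602 0.06  ] timer [0.3598 0.2719 0.018 ] beaker [0.5975 0.069  0.081 ] bottle [0.6159 0.1605 0.099 ] lvial [0.4845 0.3779 0.07  ]
```

The lone shuttle spans about (220–338, 205–268) in the top view, and its two views agree (centre ≈ (0.4855, 0.1845), yaw ≈ 83°). Its vial is the one standing in the carriage at (308,237). The black-capped vials at (188,233) and (380,285) are larger decoys. The lever pin is at q ≈ -0.80, so I turn it clockwise towards -2.96. I start by aligning the tool with the shuttle and moving over.

```bash
python3 -m inch '{"dp":[[0,-20,0],[0,-30,0],[0,-32,0],[0,-32,0],[0,-24,32],[0,-24,32],[0,-24,32],[0,-24,32],[0,-24,32],[0,-24,32],[0,-24,32],[0,-24,32],[0,-16,22],[0,0,0],[0,0,0]],"yaw":[-3.75,-3.75,0,0,0,0,0,0,0,0,0,0,0,0,0]}' 0
cat >> h.py <<'E'
C=np.array([.4855,.1845]);YAW=np.radians(83.2)
EX=np.array([np.cos(YAW),np.sin(YAW)]);EY=np.array([-EX[1],EX[0]])
def sh(P): d=np.asarray(P)[:2]-C; return np.array([d@EX,d@EY,P[2]])*1000
def st():
    from rig import bot
    s=bot.read_state();R=s["tcp_rot"];print("t",s["time_s"],"world",s["position"],"shuttle mm",sh(s["position"]),"tool y ang",np.degrees(np.arctan2(R[1,1],R[0,1])),"F",s["force"],"op",s["opening"]);return s
def snap(n,f):
    from rig import bot
    c=bot.capture(n);np.savez(f+".npz",**c);return c
E
python3 -c "
from h import *; st()"
```

```text
time_s: 1.4
position: [0.3886, 0.2527, 0.2334]
tcp_rot: [[-0.001, 0.122, 0.992], [0.0, 0.992, -0.122], [-1.0, 0.0, -0.001]]
force: [-0.6, -0.1, -0.6]
opening: 0.021
t 1.4 world [0.3886 0.2527 0.2334] shuttle mm [ 56.2529 104.257  233.367 ] tool y ang 82.9758453235545 F [-0.5753 -0.0616 -0.5593] op 0.021179912259622905
```

```bash
python3 -m inch '{"dp":[[0,-24,31],[0,-24,31],[35,0,0],[35,0,0],[20,0,0],[10,0,0],[0,0,0],[0,0,0]],"yaw":[0,0,0,0,0,0,0,0]}'
python3 - <<'E'
from h import *
s=st()
c=snap("scene","s1");t=snap("top","t1")
a=c["color"][100:310,160:390,::-1];cv2.imwrite("pics/s1.png",cv2.resize(a,None,fx=2.8,fy=2.8,interpolation=3))
E
```

```text
time_s: 2.07
position: [0.4423, 0.1996, 0.1331]
tcp_rot: [[-0.002, 0.117, 0.993], [-0.0, 0.993, -0.117], [-1.0, -0.0, -0.002]]
force: [-0.8, 0.0, -0.7]
opening: 0.006
t 2.0667 world [0.4423 0.1996 0.1331] shuttle mm [  9.8845  44.6765 133.1497] tool y ang 83.28296227038443 F [-0.8011  0.0416 -0.703 ] op 0.005721230340341017
```

View pics/s1.png

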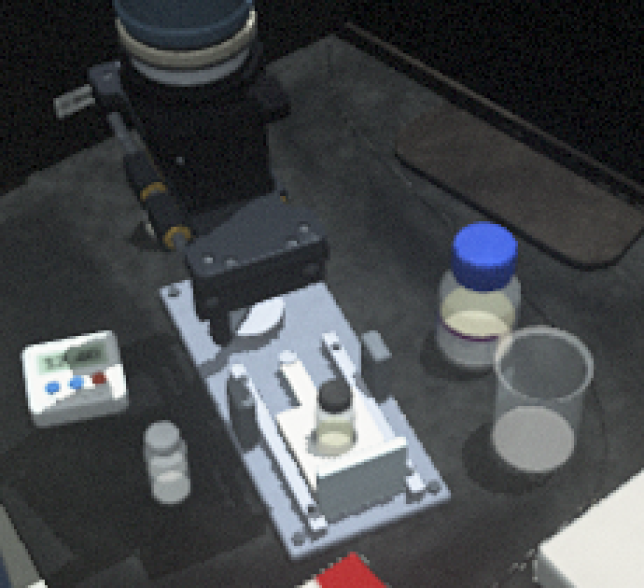

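Run:
```python
from h import *
c=dict(np.load("s1.npz"))
for P in([.4423,.1996,.122],[.4423,.1996,.2],[.455,.229,.08],[.455,.229,.035]):
    print(P,(proj(c,P)-[160,100])*2.8)
a=c["color"][190:250,210:290,::-1];cv2.imwrite("pics/s1b.png",cv2.resize(a,None,fx=8,fy=8,interpolation=3))
t=dict(np.load("t1.npz"));cv2.imwrite("pics/t1b.png",cv2.resize(t["color"][180:300,190:340,::-1],None,fx=5,fy=5,interpolation=3))
for P in([.4423,.1996,.122],[.455,.229,.08]): print((proj(t,P)-[190,180])*5)
```

```text
[0.4423, 0.1996, 0.122] [214.4439 283.0657]
[0.4423, 0.1996, 0.2] [203.6538 191.0295]
[0.455, 0.229, 0.08] [215.8515 291.3751]
[0.455, 0.229, 0.035] [221.1262 336.4915]
[389.3999 366.3027]
[321.947  336.4641]
```

View pics/s1b.png

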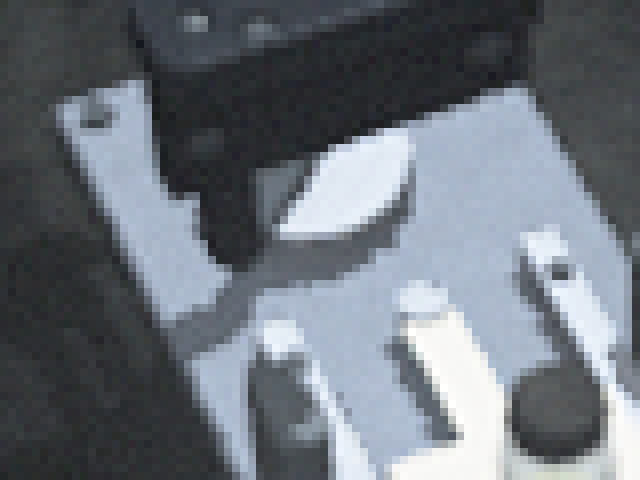

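View pics/t1b.png

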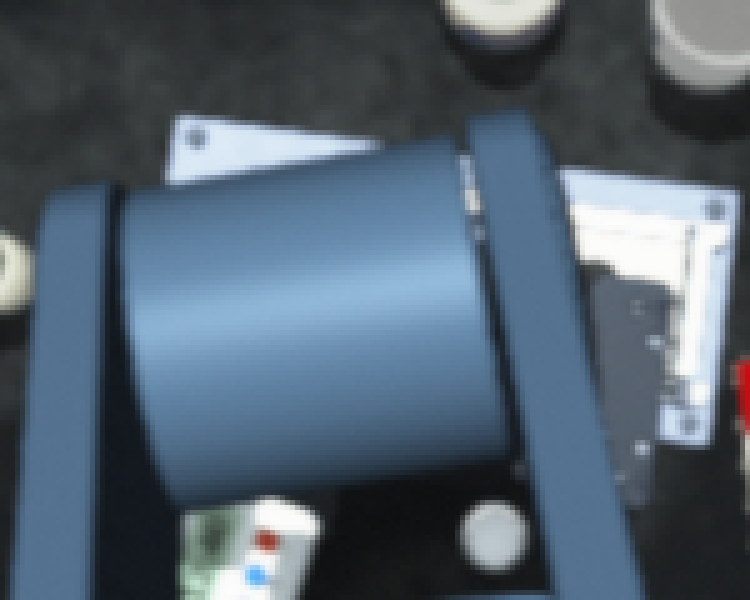

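```bash
python3 -m inch '{"dp":[[25,-1,2],[25,0,0],[12,0,0],[3,0,0],[0,0,0],[0,0,0]],"yaw":[0,0,0,0,0,0]}'
python3 -c "
from h import *; st()"
```

```text
time_s: 2.67
position: [0.4463, 0.1978, 0.0696]
tcp_rot: [[0.002, 0.118, 0.993], [0.0, 0.993, -0.118], [-1.0, 0.001, 0.002]]
force: [0.5, -0.8, 1.4]
opening: 0.006
t 2.6667 world [0.4463 0.1978 0.0696] shuttle mm [ 8.5846 40.4864 69.6005] tool y ang 83.2099328447503 F [ 0.4835 -0.8268  1.4425] op 0.005819922070252285
```

```bash
python3 -m inch '{"dp":[[0,6,-2],[0,6,-1],[0,6,-1],[0,6,0],[0,6,0],[0,6,0],[0,6,0],[0,0,0]],"yaw":[0,0,0,0,0,0,0,0]}'
python3 - <<'E'
from h import *
s=st()
c=snap("scene","s2")
a=c["color"][130:290,180:350,::-1];cv2.imwrite("pics/s2.png",cv2.resize(a,None,fx=3.7,fy=3.7,interpolation=3))
E
```

```text
time_s: 3.33
position: [0.441, 0.2386, 0.0681]
tcp_rot: [[-0.011, 0.116, 0.993], [-0.005, 0.993, -0.116], [-1.0, -0.006, -0.01]]
force: [-5.3, -5.0, 2.3]
opening: 0.008
t 3.3333 world [0.441  0.2386 0.0681] shuttle mm [48.4142 50.5827 68.0937] tool y ang 83.34452818709684 F [-5.3371 -5.0466  2.2651] op 0.008155414928761411
```

View pics/s2.png

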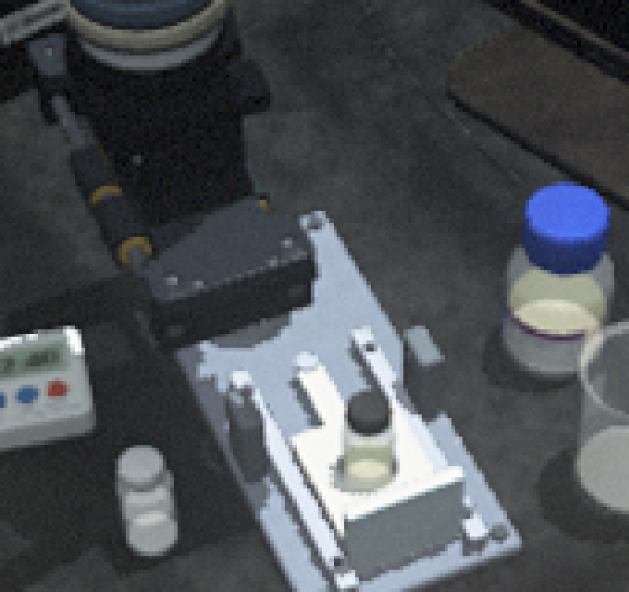

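```bash
python3 -m inch '{"dp":[[0,6,1],[0,6,1],[0,6,2],[0,6,2],[0,0,0]],"yaw":[0,0,0,0,0]}'
python3 - <<'E'
from h import *
s=st()
E
```

```text
time_s: 3.8
position: [0.4526, 0.2626, 0.0683]
tcp_rot: [[-0.005, 0.116, 0.993], [-0.003, 0.993, -0.116], [-1.0, -0.003, -0.005]]
force: [-3.8, -3.1, 0.4]
opening: 0.006
t 3.8 world [0.4526 0.2626 0.0683] shuttle mm [73.6205 41.9074 68.3446] tool y ang 83.3130594168451 F [-3.8495 -3.0589  0.3716] op 0.0059108510653374585
```

```bash
python3 -m inch '{"dp":[[0,6,1],[0,6,1],[0,6,1],[0,0,0]],"yaw":[0,0,0,0]}'
python3 - <<'E'
from h import *
s=st()
c=snap("scene","s3");t=snap("top","t3")
a=c["color"][130:290,180:350,::-1];cv2.imwrite("pics/s3.png",cv2.resize(a,None,fx=3.7,fy=3.7,interpolation=3))
cv2.imwrite("pics/t3.png",cv2.resize(t["color"][180:300,190:340,::-1],None,fx=4,fy=4,interpolation=3))
E
```

```text
time_s: 4.13
position: [0.461, 0.2799, 0.0685]
tcp_rot: [[0.001, 0.116, 0.993], [-0.002, 0.993, -0.116], [-1.0, -0.002, 0.001]]
force: [1.1, -5.5, -1.5]
opening: 0.005
t 4.1333 world [0.461  0.2799 0.0685] shuttle mm [91.8552 35.6213 68.5297] tool y ang 83.31076294051599 F [ 1.0932 -5.4705 -1.5339] op 0.004595336947290137
```

View pics/s3.png

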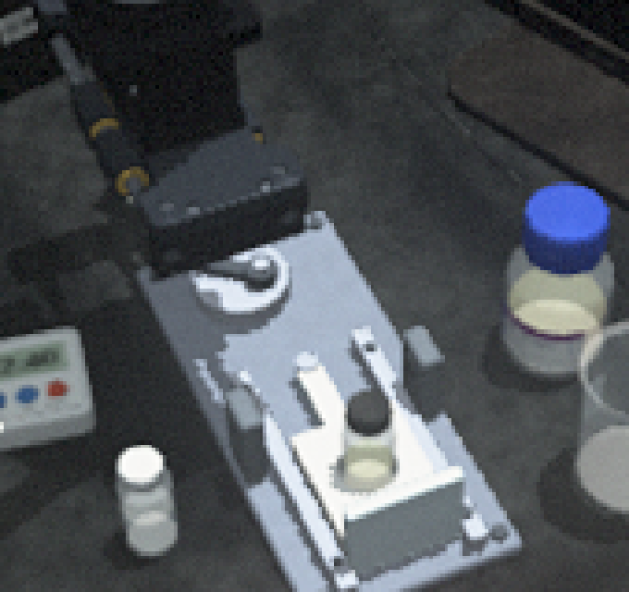

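Run:
```python
from h import *
c=dict(np.load("s3.npz"));a=cv2.resize(c["color"][195:225,205:275,::-1],None,fx=11,fy=11,interpolation=3)
w=lambda x,y,z:np.r_[C+(x*EX+y*EY)/1000,z/1000]
for deg in (40,60,80):
    for r in(0,15,30,40,50):
        p=(proj(c,w(75+r*np.cos(np.radians(deg)),r*np.sin(np.radians(deg)),33))-[205,195]+.5)*11
        cv2.circle(a,tuple(int(v) for v in p),3,{40:(0,0,255),60:(0,255,0),80:(255,0,0)}[deg],-1)
cv2.imwrite("pics/s3b.png",a)
```

```text
(no output)
```

View pics/s3b.png

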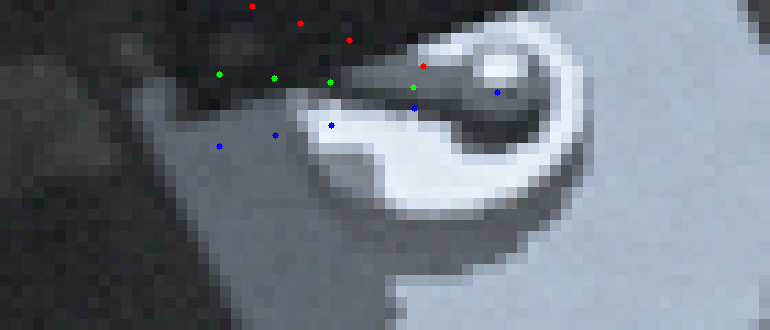

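View pics/t3.png

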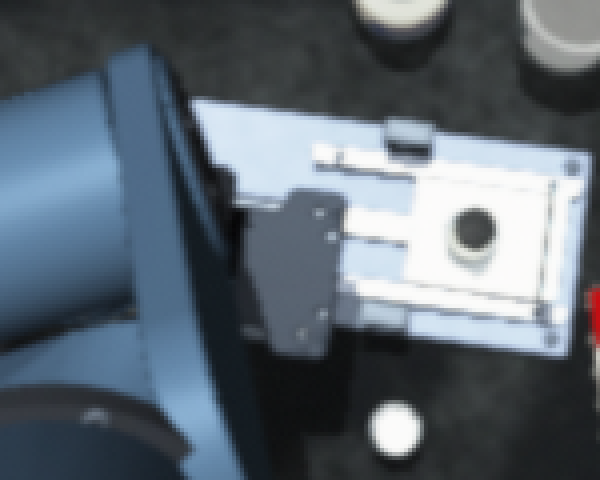

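```bash
python3 -m inch '{"dp":[[0,5,1],[0,5,1],[0,0,0]],"yaw":[0,0,0]}'
python3 - <<'E'
from h import *
s=st()
c=snap("scene","s4");w=lambda x,y,z:np.r_[C+(x*EX+y*EY)/1000,z/1000]
a=cv2.resize(c["color"][185:225,205:275,::-1],None,fx=11,fy=11,interpolation=3)
for deg,k in ((20,(0,0,255)),(40,(0,255,0))):
    for r in(0,15,30,40,50):
        p=(proj(c,w(75+r*np.cos(np.radians(deg)),r*np.sin(np.radians(deg)),33))-[205,185]+.5)*11
        cv2.circle(a,tuple(int(v) for v in p),3,k,-1)
cv2.imwrite("pics/s4.png",a)
E
```

```text
time_s: 4.48
position: [0.4673, 0.287, 0.0686]
tcp_rot: [[0.006, 0.115, 0.993], [-0.005, 0.993, -0.115], [-1.0, -0.005, 0.007]]
force: [7.8, -16.2, -3.2]
opening: 0.008
t 4.4833 world [0.4673 0.287  0.0686] shuttle mm [99.6721 30.2106 68.6222] tool y ang 83.42292158992412 F [  7.7811 -16.195   -3.2418] op 0.008195234446895306
```

View pics/s4.png

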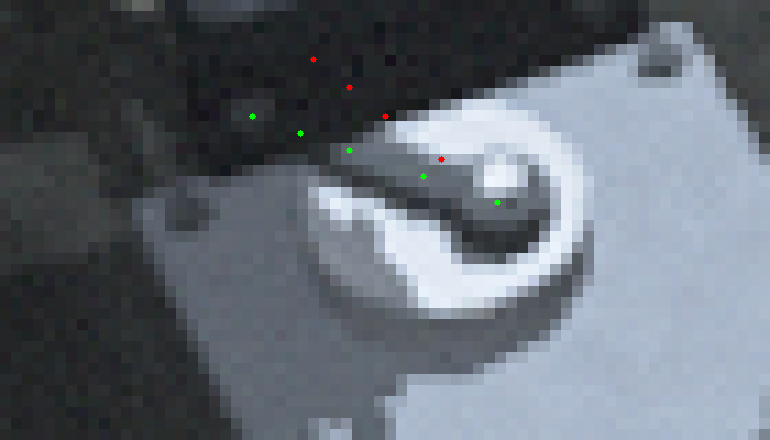

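```bash
python3 -m inch '{"dp":[[0,-10,0],[0,-8,0],[0,0,-15],[0,0,-15],[0,0,-4],[0,15,0],[0,18,0],[0,0,0]],"yaw":[0,0,0,0,0,0,0,0]}'
python3 - <<'E'
from h import *
s=st()
c=snap("scene","s5");w=lambda x,y,z:np.r_[C+(x*EX+y*EY)/1000,z/1000]
a=cv2.resize(c["color"][165:225,190:275,::-1],None,fx=8,fy=8,interpolation=3)
for deg,k in ((20,(0,0,255)),(40,(0,255,0))):
    for r in(0,15,30,40,50):
        p=(proj(c,w(75+r*np.cos(np.radians(deg)),r*np.sin(np.radians(deg)),33))-[190,165]+.5)*8
        cv2.circle(a,tuple(int(v) for v in p),2,k,-1)
cv2.imwrite("pics/s5.png",a)
E
```

```text
time_s: 5.2
position: [0.4334, 0.3118, 0.0692]
tcp_rot: [[0.005, 0.117, 0.993], [0.003, 0.993, -0.117], [-1.0, 0.004, 0.004]]
force: [0.8, 0.5, -0.6]
opening: 0.002
t 5.2 world [0.4334 0.3118 0.0692] shuttle mm [120.2615  66.7609  69.2477] tool y ang 83.28059399217373 F [ 0.7811  0.4848 -0.6268] op 0.002420171147574979
```

View pics/s5.png

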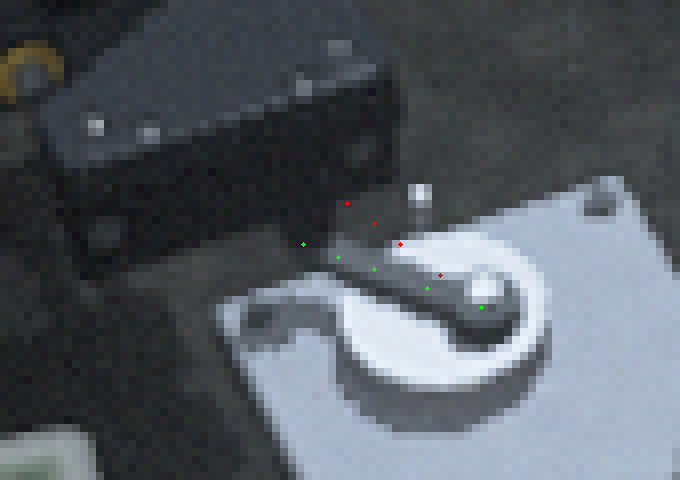

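```bash
python3 -m inch '{"dp":[[0,-1,6],[0,-1,6],[0,0,6],[0,0,6],[0,0,6],[0,0,6],[0,0,0]],"yaw":[0,0,0,0,0,0,0]}'
python3 - <<'E'
from h import *
s=st()
E
```

```text
time_s: 5.83
position: [0.4607, 0.3063, 0.0682]
tcp_rot: [[-0.014, 0.125, 0.992], [0.007, 0.992, -0.125], [-1.0, 0.005, -0.014]]
force: [-15.8, 20.1, 6.8]
opening: 0.003
t 5.8333 world [0.4607 0.3063 0.0682] shuttle mm [117.9704  39.0922  68.2489] tool y ang 82.82750299608504 F [-15.8213  20.0968   6.752 ] op 0.0033527968654152563
```

```bash
python3 -m inch '{"dp":[[0,0,-6],[0,2,-6],[0,0,-6],[0,0,-4],[0,0,0]],"yaw":[0,0,0,0,0]}'
python3 - <<'E'
from h import *
s=st()
c=snap("scene","s6");w=lambda x,y,z:np.r_[C+(x*EX+y*EY)/1000,z/1000]
a=cv2.resize(c["color"][165:225,190:275,::-1],None,fx=8,fy=8,interpolation=3)
for deg,k in ((20,(0,0,255)),(40,(0,255,0))):
    for r in(0,15,30,40,50):
        p=(proj(c,w(75+r*np.cos(np.radians(deg)),r*np.sin(np.radians(deg)),33))-[190,165]+.5)*8
        cv2.circle(a,tuple(int(v) for v in p),2,k,-1)
cv2.imwrite("pics/s6.png",a)
E
```

```text
time_s: 6.25
position: [0.4448, 0.3066, 0.0685]
tcp_rot: [[-0.001, 0.119, 0.993], [-0.001, 0.993, -0.119], [-1.0, -0.001, -0.001]]
force: [0.0, -0.5, -0.1]
opening: 0.005
t 6.25 world [0.4448 0.3066 0.0685] shuttle mm [116.3963  54.8241  68.471 ] tool y ang 83.1731672185326 F [ 0.0499 -0.516  -0.1276] op 0.005003925083716582
```

View pics/s6.png

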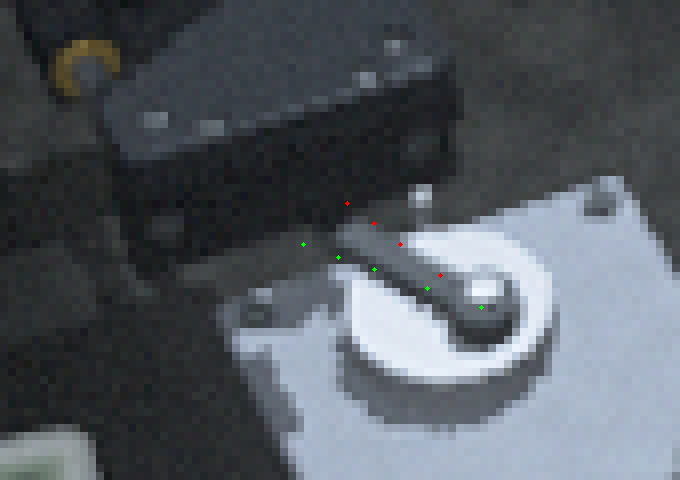

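```bash
python3 -m inch '{"dp":[[0,-9,2],[0,0,5],[0,0,5],[0,2,5],[0,2,5],[0,2,5],[0,0,0]],"yaw":[0,0,0,0,0,0,0]}'
python3 - <<'E'
from h import *
s=st()
c=snap("scene","s7");w=lambda x,y,z:np.r_[C+(x*EX+y*EY)/1000,z/1000]
a=cv2.resize(c["color"][165:225,190:275,::-1],None,fx=8,fy=8,interpolation=3)
for deg,k in ((10,(0,0,255)),(30,(0,255,0))):
    for r in(0,15,30,40,50):
        p=(proj(c,w(75+r*np.cos(np.radians(deg)),r*np.sin(np.radians(deg)),33))-[190,165]+.5)*8
        cv2.circle(a,tuple(int(v) for v in p),2,k,-1)
cv2.imwrite("pics/s7.png",a)
E
```

```text
time_s: 6.88
position: [0.471, 0.3009, 0.0683]
tcp_rot: [[-0.004, 0.119, 0.993], [-0.001, 0.993, -0.119], [-1.0, -0.001, -0.004]]
force: [-4.4, 1.0, 1.7]
opening: 0.006
t 6.8833 world [0.471  0.3009 0.0683] shuttle mm [113.9061  28.1458  68.2739] tool y ang 83.1550973958687 F [-4.4015  1.0271  1.6543] op 0.006474520133007914
```

View pics/s7.png

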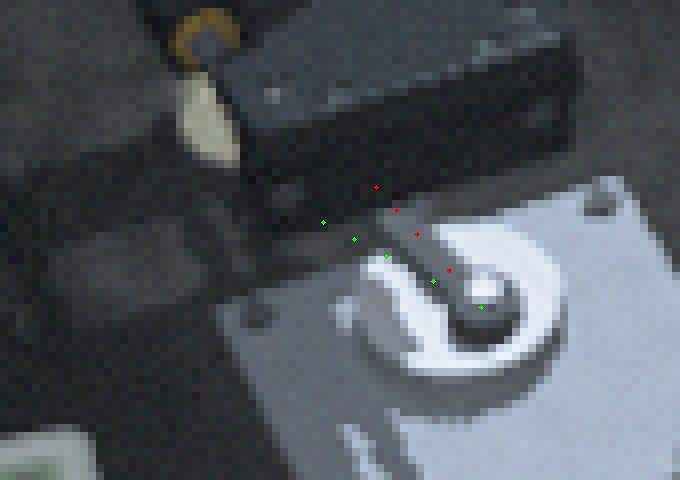

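```bash
python3 -m inch '{"dp":[[0,1,3],[0,0,3],[0,0,3],[0,0,0]],"yaw":[0,0,0,0]}'
python3 - <<'E'
from h import *
s=st()
E
```

```text
time_s: 7.27
position: [0.4745, 0.3004, 0.0677]
tcp_rot: [[-0.014, 0.119, 0.993], [-0.003, 0.993, -0.119], [-1.0, -0.004, -0.014]]
force: [-12.5, 2.6, 6.4]
opening: 0.005
t 7.2667 world [0.4745 0.3004 0.0677] shuttle mm [113.7351  24.6322  67.7136] tool y ang 83.16834885588892 F [-12.5315   2.5609   6.3895] op 0.005014084344322105
```

```bash
python3 -m inch '{"dp":[[0,0,-12],[0,0,-12],[-30,0,0],[-30,0,0],[-10,0,0],[0,-40,0],[0,-40,0],[0,-40,0],[0,-40,0],[0,-30,0],[0,0,0]],"yaw":[0,0,0,0,0,0,0,0,0,0,0]}'
python3 - <<'E'
from h import *
s=st()
c=snap("scene","s8");w=lambda x,y,z:np.r_[C+(x*EX+y*EY)/1000,z/1000]
a=cv2.resize(c["color"][150:320,150:380,::-1],None,fx=3.4,fy=3.4,interpolation=3)
for deg,k in ((10,(0,0,255)),):
    for r in(0,15,30,40,50):
        p=(proj(c,w(75+r*np.cos(np.radians(deg)),r*np.sin(np.radians(deg)),33))-[150,150]+.5)*3.4
        cv2.circle(a,tuple(int(v) for v in p),1,k,-1)
cv2.imwrite("pics/s8.png",a)
E
```

```text
time_s: 8.18
position: [0.4345, 0.111, 0.1385]
tcp_rot: [[0.0, 0.124, 0.992], [-0.002, 0.992, -0.124], [-1.0, -0.001, 0.001]]
force: [0.1, 0.2, 0.4]
opening: 0.003
t 8.1833 world [0.4345 0.111  0.1385] shuttle mm [-79.0474  41.9662 138.4831] tool y ang 82.89709982561851 F [0.055  0.1586 0.445 ] op 0.002941579615837013
```

View pics/s8.png

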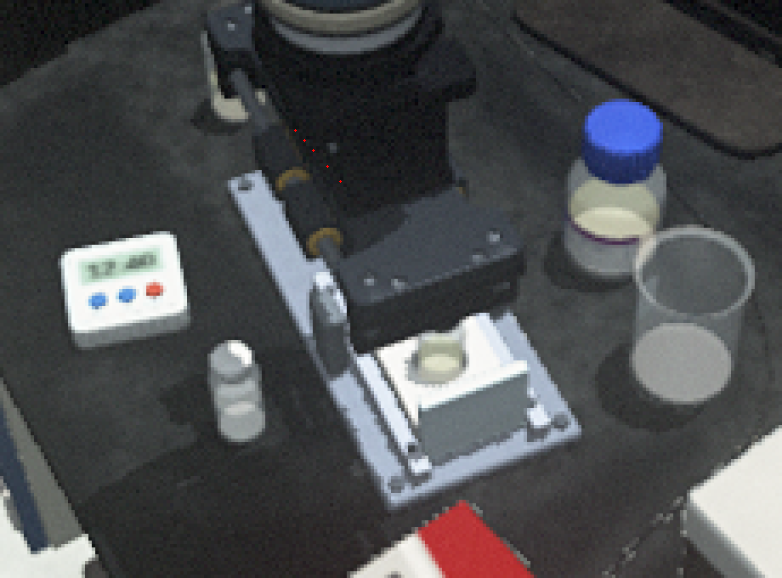

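```bash
python3 -m inch '{"dp":[[0,-32,0],[0,-32,10],[0,0,32],[0,0,0],[0,0,0]],"yaw":[0,0,0,0,0]}'
python3 - <<'E'
from h import *
s=st()
c=snap("scene","s9");t=snap("top","t9");w=lambda x,y,z:np.r_[C+(x*EX+y*EY)/1000,z/1000]
a=cv2.resize(c["color"][165:335,170:350,::-1],None,fx=3.4,fy=3.4,interpolation=3)
for deg,k in ((10,(0,0,255)),):
    for r in(0,15,30,40,50):
        p=(proj(c,w(75+r*np.cos(np.radians(deg)),r*np.sin(np.radians(deg)),33))-[170,165]+.5)*3.4
        cv2.circle(a,tuple(int(v) for v in p),1,k,-1)
cv2.imwrite("pics/s9.png",a)
cv2.imwrite("pics/t9.png",cv2.resize(t["color"][180:300,190:350,::-1],None,fx=4.5,fy=4.5,interpolation=3))
E
```

```text
time_s: 8.65
position: [0.4718, 0.0466, 0.1388]
tcp_rot: [[0.004, 0.119, 0.993], [-0.0, 0.993, -0.119], [-1.0, 0.0, 0.004]]
force: [0.5, -0.3, -0.1]
opening: 0.01
t 8.65 world [0.4718 0.0466 0.1388] shuttle mm [-138.5821   -2.7743  138.7711] tool y ang 83.1554683198495 F [ 0.4529 -0.2944 -0.072 ] op 0.00980163769572115
```

View pics/s9.png

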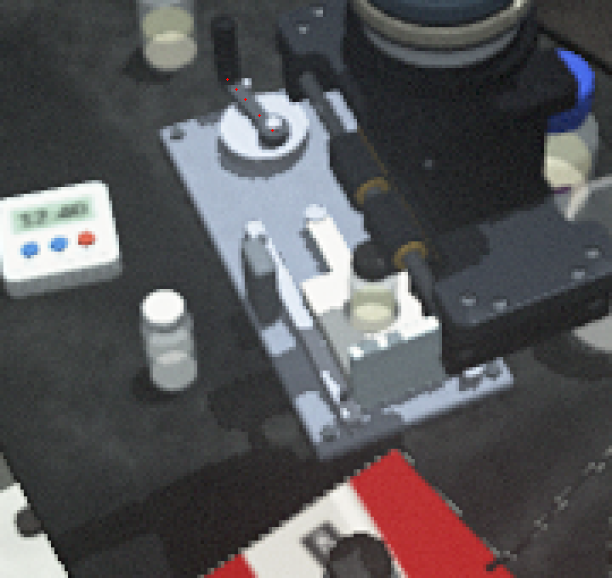

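View pics/t9.png

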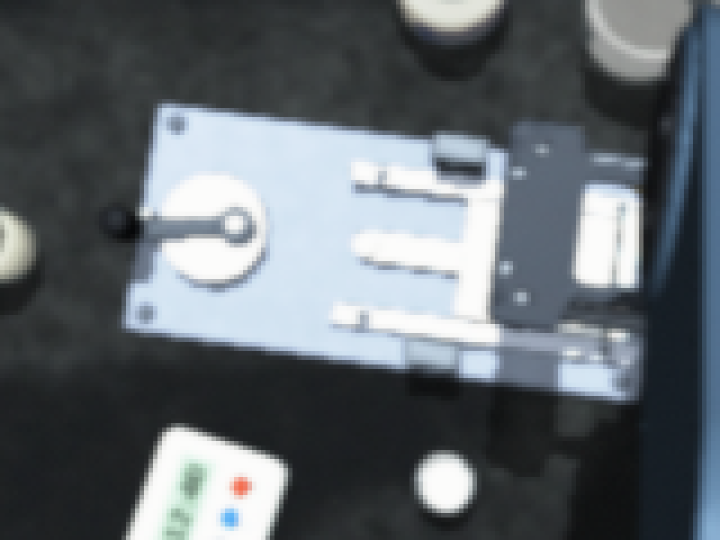

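```bash
python3 -m inch '{"dp":[[30,-3,-2],[30,0,-1],[22,0,0],[9,0,0],[3,0,0],[0,0,0],[0,0,0]],"yaw":[0,0,0,0,0,0,0]}'
python3 - <<'E'
from h import *
s=st()
c=snap("scene","s10")
cv2.imwrite("pics/s10.png",cv2.resize(c["color"][165:335,170:370,::-1],None,fx=3.4,fy=3.4,interpolation=3))
E
```

```text
time_s: 9.33
position: [0.4659, 0.0443, 0.0453]
tcp_rot: [[0.001, 0.118, 0.993], [-0.0, 0.993, -0.118], [-1.0, -0.0, 0.001]]
force: [0.0, 0.6, -0.4]
opening: 0.002
t 9.3333 world [0.4659 0.0443 0.0453] shuttle mm [-141.5043    2.8606   45.255 ] tool y ang 83.230957133147 F [ 0.0451  0.5613 -0.3939] op 0.0018122485958061822
```

View pics/s10.png

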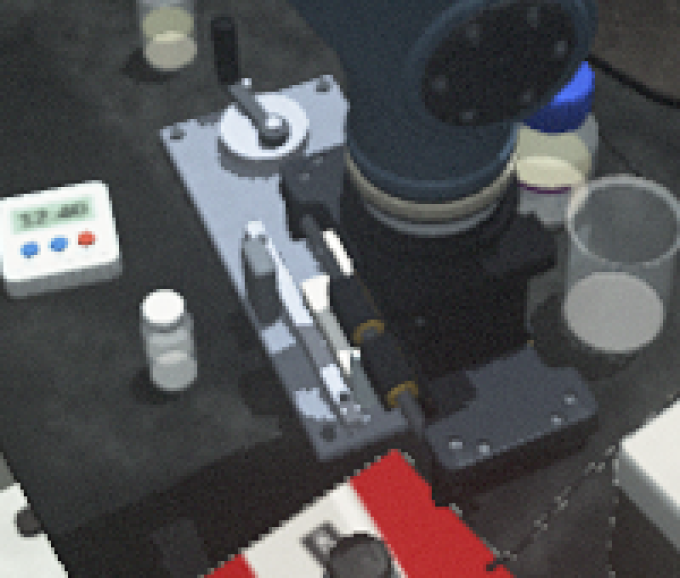

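```bash
python3 -m inch '{"dp":[[0,6,0.5],[0,5,0.5],[0,4,0.5],[0,4,0],[0,4,0],[0,4,0],[0,4,0],[0,4,0],[0,4,0],[0,0,0]],"yaw":[0,0,0,0,0,0,0,0,0,0]}'
python3 - <<'E'
from h import *
s=st()
E
```

```text
time_s: 10.22
position: [0.4718, 0.0832, 0.0446]
tcp_rot: [[0.0, 0.118, 0.993], [0.0, 0.993, -0.118], [-1.0, 0.0, 0.0]]
force: [0.1, 0.9, -0.1]
opening: 0.002
t 10.2167 world [0.4718 0.0832 0.0446] shuttle mm [-102.1733    1.6403   44.5588] tool y ang 83.20749042463952 F [ 0.0637  0.8671 -0.0638] op 0.0021402121248771102
```

Run:
```python
from h import *
c=snap("scene","s11")
cv2.imwrite("pics/s11.png",cv2.resize(c["color"][165:335,170:370,::-1],None,fx=3.4,fy=3.4,interpolation=3))
c=snap("top","t11")
cv2.imwrite("pics/t11.png",cv2.resize(c["color"][180:300,190:350,::-1],None,fx=4.5,fy=4.5,interpolation=3))
```

```text
(no output)
```

View pics/s11.png

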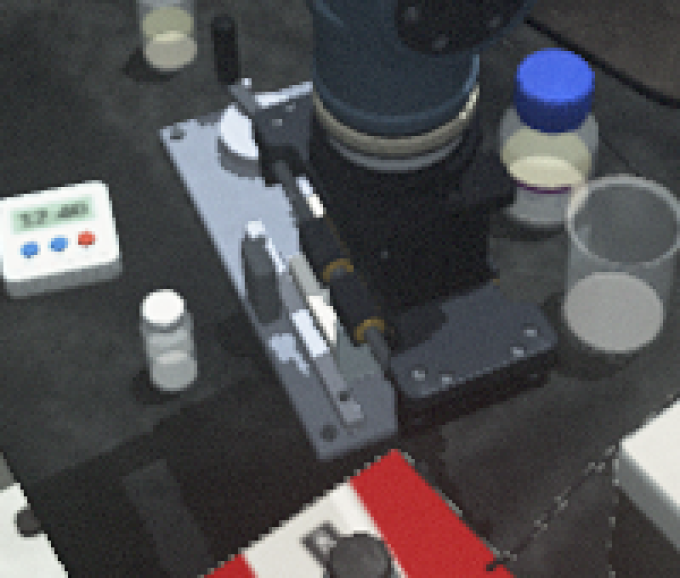

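View pics/t11.png

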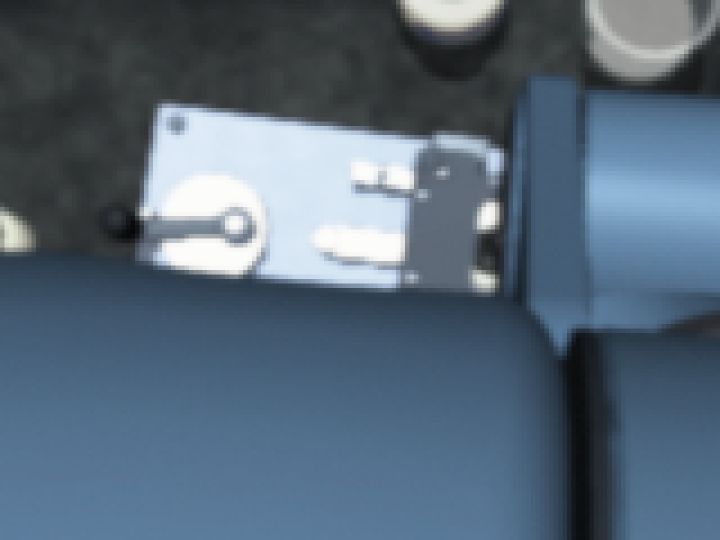

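```bash
python3 -m inch '{"dp":[[0,4,0],[0,4,0],[0,4,0],[0,4,0],[0,3,0],[0,0,0]],"yaw":[0,0,0,0,0,0]}'
python3 - <<'E'
from h import *
s=st()
E
python3 -m inch '{"dp":[[0,2,0],[0,2,0],[0,0,0]],"yaw":[0,0,0]}'
```

```text
time_s: 10.82
position: [0.4736, 0.1021, 0.0445]
tcp_rot: [[-0.0, 0.118, 0.993], [0.0, 0.993, -0.118], [-1.0, 0.0, -0.0]]
force: [-0.5, -0.8, -0.7]
opening: 0.007
t 10.8167 world [0.4736 0.1021 0.0445] shuttle mm [-83.1808   2.0266  44.4538] tool y ang 83.21588897380369 F [-0.5031 -0.8459 -0.6739] op 0.007195147716996426
time_s: 11.07
position: [0.474, 0.1047, 0.0445]
tcp_rot: [[-0.001, 0.117, 0.993], [-0.001, 0.993, -0.117], [-1.0, -0.002, -0.001]]
force: [-1.1, -6.1, 0.1]
opening: 0.002
```

```bash
python3 -m inch '{"dp":[[0,2,0],[0,2,0],[0,2,0],[0,0,0]],"yaw":[0,0,0,0]}'
python3 - <<'E'
from h import *
s=st()
E
```

```text
time_s: 11.4
position: [0.474, 0.1054, 0.0446]
tcp_rot: [[-0.004, 0.112, 0.994], [-0.009, 0.994, -0.112], [-1.0, -0.009, -0.003]]
force: [-3.3, -34.5, 1.9]
opening: 0.003
t 11.4 world [0.474  0.1054 0.0446] shuttle mm [-79.9002   2.0173  44.5641] tool y ang 83.55758923287001 F [ -3.2725 -34.5301   1.9469] op 0.002743391581917324
```

```bash
python3 -m inch '{"dp":[[0,-8,0],[0,-15,0],[0,-20,0],[0,-20,0],[-30,0,0],[-40,0,0],[-40,0,0],[-30,0,0],[0,0,-35],[0,0,-30],[0,0,0]],"yaw":[0,0,0,0,0,0,0,0,0,0,0]}'
python3 - <<'E'
from h import *
s=st()
t=snap("top","t12");c=snap("scene","s12")
cv2.imwrite("pics/s12.png",cv2.resize(c["color"][165:335,170:370,::-1],None,fx=3.4,fy=3.4,interpolation=3))
cv2.imwrite("pics/t12.png",cv2.resize(t["color"][150:300,180:360,::-1],None,fx=4,fy=4,interpolation=3))
E
```

```text
time_s: 12.32
position: [0.3952, 0.0582, 0.1845]
tcp_rot: [[-0.009, 0.118, 0.993], [0.002, 0.993, -0.118], [-1.0, 0.001, -0.009]]
force: [-0.0, 1.1, 0.2]
opening: 0.007
t 12.3167 world [0.3952 0.0582 0.1845] shuttle mm [-136.0739   74.7514  184.5191] tool y ang 83.20711545011552 F [-0.0341  1.0844  0.223 ] op 0.006915171512925721
```

View pics/s12.png

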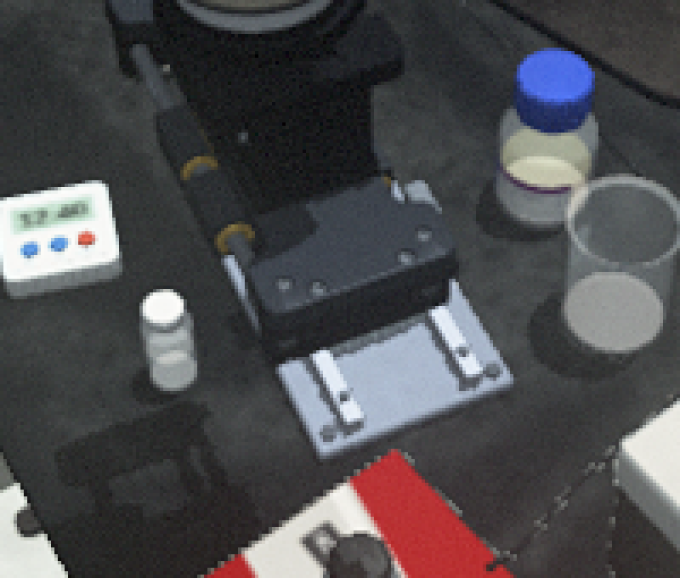

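View pics/t12.png

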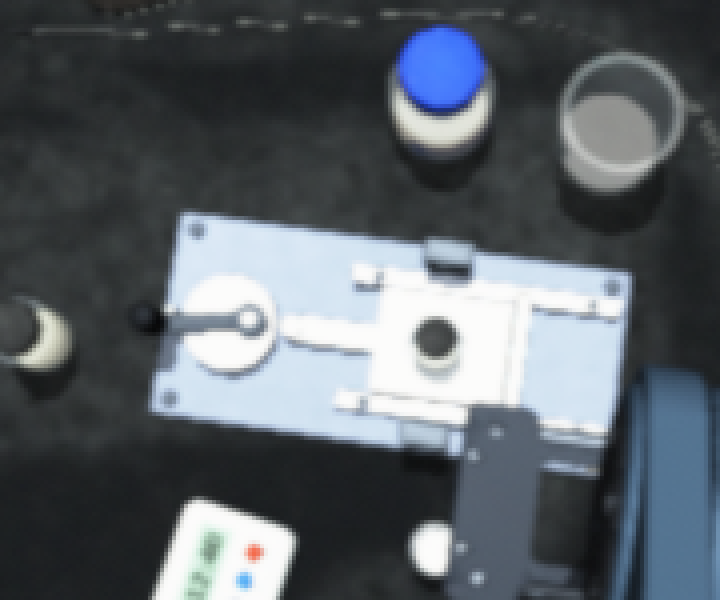

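Run:
```python
from h import *
t=dict(np.load("t12.npz"))
print("vial cap shuttle",sh(ray(t,np.array([436.5,337.5])/4-.5+[180,150],.076)),"expected -25,0")
p=sh(ray(t,np.array([146,318])/4-.5+[180,150],.08));print("pin",p,np.degrees(np.arctan2(p[1],p[0]-75)))
from rig import bot
s=bot.read_state();print(s["force"],s["qvel"])
bot.hand_in()
```

```text
vial cap shuttle [-23.4054  -0.6058  76.    ] expected -25,0
pin [122.6957   9.812   80.    ] 11.62472794967785
[0.5126 0.7318 0.2831] [-0.1926  1.7692 -3.8926 -0.2316 -0.9904  0.0546]
the job is handed in; nothing more can be done
```

The job is done and handed in at about 12.4 s of the 64 s; the system gave no verdict.

- **Cam:** I pushed the lever pin clockwise with closed fingers until it met the stop pin at about 12.5 N. The first sideways push caught the pin's corner at about 26 N, so I backed off and pushed again from a better side. The last top view puts the lever about 11.6° from the stop axis, which is joint ≈ -2.94 rad against a stop of -2.96.
- **Carriage:** I then pushed it by its end plate until it met its end stop at about 35 N.
- **Vial:** It stands upright, with the cap at (-23, -1) mm in the shuttle frame. The expected place in the light gate is (-25, 0), so this is within the camera's accuracy.
- **Surroundings:** The spare vial, timer, beaker and bottle showed no visible movement. I judged that by eye and did not measure it.
- **Arm:** It was clear of everything and settling, with about 1 N of sensor noise.

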